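# Free a tube rack on a plate shaker: back off the knurled nut, swing the clamp bar aside

## Task

Free the blue rack that is clamped on the flat plate shaker: roll a fingertip along the rim of the knurled nut, anticlockwise seen from above, until the nut has turned two full turns (half a turn more at the very most, so that it stays well on its thread). Then push the steel clamp bar sideways with a fingertip, either way round, until it stands about square to where it was and no part of it is over the rack any more. Do not grip the nut or the bar, leave the rack seated in its corner guides, and do not disturb the two bottles and the small case near by.

Things in the scene. Friction and masses are not known exactly. Their poses are not given: they have to be found in the camera images.
- shaker: Flat white plate shaker, fixed in place: housing 116 mm (its x) by 190 mm (y), aluminium deck 46 mm above the worktop. Origin on the worktop; x away from the robot at yaw 0, y to its left, z up. The clamp's upright stud, 9 mm thick, stands at x 0, y -74 mm, its top 103.5 mm above the worktop. Stud, nut and clamp bar apart, nothing of it or on it is higher than 72 mm.
- seat (a point): Point on the shaker's deck where the middle of the rack's underside belongs (x 0, y +24, z +46 mm in the shaker's frame; axes as the shaker's).
- nut_top (a point): Centre of the knurled nut's top face, on the stud's axis. Steel, 44.6 mm across its knurl of 28 upright ridges, 20 mm high; the knurl lies 2 to 16 mm below the top. Tight, the top is 100.5 mm above the worktop, the nut's underside 1.5 mm above the bar. A dark dimple in the top, 14 mm off the axis, shows its turning: it points along the shaker's y with the joint at 0.
- nut (a joint): Turning of the nut on its stud, rad; 0 is tight, positive is anticlockwise from above (loosening), two full turns are 12.57. It starts at 0 to 0.5. Turning it takes 0.03 N m (about 1.4 N along the rim); it stays where it is left. Each turn lifts nut and bar together by 2.5 mm.
- bar_toe (a point): Point on the clamp bar's top face near its toe, 44 mm from the stud's axis; y points along the bar to the toe, z up. Flat steel bar under the nut, 24 mm wide, 10 mm thick, from 35 mm behind the stud's axis (forked heel) to 54 mm in front of it (round toe with a rubber pad, over the rack's end). Tight, its top is 79 mm above the worktop, the rack's top 67 mm.
- clamp_bar (a joint): Swing of the bar about the stud, rad; 0 along the shaker's y with its toe on the rack, positive anticlockwise from above, stops at +-1.75. The fork in its heel straddles a 3 mm high dowel pin: it cannot swing until the nut has lifted it by about 1.3 turns. Then it swings easily (0.03 N m) and stays where it is left; beyond about 1.2 it is clear of the rack.
- rack: Blue 96-place tube rack, 83 mm (x) by 124 mm (y) by 21 mm high, loose on the deck between four 8 mm high corner guides; origin at the centre of its underside, axes as the shaker's.
- bottle: Brown reagent bottle with a red screw cap, 46 mm wide, 86 mm high, standing to the left of the shaker; origin at the centre of its foot. To be left alone.
- dropper: Brown dropper bottle with a black rubber bulb, 33 mm wide, 102 mm high, standing to the left of the shaker; origin at the centre of its foot. To be left alone.
- strip_case: Small flat case, green below with a clear lid, 38 mm by 75 mm by 22 mm, lying on the worktop right of the shaker; origin at the centre of its underside. To be left alone.

How it is judged (in metres and radians):
On the way, in this order (a step that is already met when the one before it is completed fails the run):
1. the nut has been backed off two full turns while the bar still lies over the rack (value of joint nut above 11 rad and value of joint clamp_bar between -0.3 and 0.3 rad), for 0.1 s.
2. the bar has been swung clear of the rack ((value of joint clamp_bar above 1.2 rad or value of joint clamp_bar below -1.2 rad)), for 0.2 s.
At the end, for the whole second after the job is handed in: The nut stands between 1.75 and about 2.6 turns from tight (it starts up to 0.08 turn off tight), the bar rests at 1.2 rad or more to either side of its clamping line, the rack still lies flat within 6 mm of its seat, and the two bottles and the case are upright within 20 mm of where they stood (value of joint nut between 11 and 16.5221 rad and (value of joint clamp_bar above 1.2 rad or value of joint clamp_bar below -1.2 rad) and velocity of joint clamp_bar between -0.05 and 0.05 rad/s and distance between rack and seat below 0.006 m and angle between rack's own z axis and vertical below 0.05 rad and distance of each of bottle, dropper, strip_case from where it was at the start of the episode below 0.02 m and angle between each of bottle, dropper, strip_case's own z axis and vertical below 0.1 rad); the robot touches nothing.
It fails at once if the nut is backed off more than two and a half turns from where it stood (value of joint nut above 16.5221 rad).
It fails at once if the nut is taken between the fingers (the grasp point comes within 10 mm of its axis, down at the knurl) (horizontal distance between the grasp point and nut_top below 0.01 m and z of the grasp point in the frame of nut_top below 0.01 m).
It fails at once if the bar is taken between the fingers (the grasp point comes onto its centre line, down at its thickness) (x of the grasp point in the frame of bar_toe between -0.005 and 0.005 m and y of the grasp point in the frame of bar_toe between -0.08 and 0.01 m and z of the grasp point in the frame of bar_toe below 0.008 m).
It fails at once if the rack is lifted or pushed out of its guides (height (world z) of rack above 0.053 m or distance between rack and seat above 0.012 m).
It fails at once if a bottle or the case is pushed, tipped or lifted (distance of any of bottle, dropper, strip_case from where it was at the start of the episode above 0.02 m or angle between any of bottle, dropper, strip_case's own z axis and vertical above 0.3 rad).
It also fails if it takes over 61 s, if anything falls off the work surface, if the arm or the gripper's body presses on something with over 40 N, if the wrist force passes 120 N, or if a joint passes its speed limit or range.

## Robot

A 6-joint arm with a two-finger parallel gripper is mounted at the origin on a cart in front of the work surface, level with it; the furniture and walls round the work are solid. World frame = base frame: x ahead of the robot, y to its left, z up, the work surface at z = 0. Lengths are in mm, angles in rad, forces in N, time in s.
With the tool pointing down it reaches from about 375 to 925 mm from the base axis. Payload 5.7 kg.
Tool frame: the origin (TCP) lies on the centre line of the jaws, within the pads' length; the fingertips stand 25 mm ahead of it and the grasp point (between the pads) lies 6 mm ahead of it (nose_length is the distance from the TCP to the fingertips, in mm); x points along the fingers, y is the direction in which the jaws open and shut, and the axes are right-handed (so a half turn about x gives the same grasp; the last joint's range is limited). The gripper opens to 88 mm and grips with 3 to 60 N. Pads are 20 mm wide; open, the fingers measure 115 mm over their backs; the gripper's body (75 mm by 178 mm) begins 61 mm behind the grasp point.
Start: joints at [1.173, 0.359, 1.51, -0, 1.272, -0.115], TCP at [167.421, 576.138, 247.623] pointing down, gripper open.
Joint ranges: [-2.97, 2.97], [-1.01, 2.36], [0.21, 2.38], [-0.96, 4.11], [0.2, 2.71], [-2.98, 2.98]. Speed limits (rad/s): [2.39, 2.39, 3.14, 3.14, 3.14, 3.14].

## Interface

Orientations are given as a unit quaternion [x, y, z, w].
In Python, from bench import * gives the robot as it stands. The module is installed in compiled form; this text tells all that it offers.
- The arm moves only by the shell command python3 -m pendant 'ROWS' [FORCE]. ROWS is JSON, a list of rows, each an object of numbers: "jaw": the opening, from -1 (shut) to 1 (fully open); "dx", "dy", "dz": the shift along the tool's x, y, z in units of 150 mm (1.0 is 150 mm); "ax", "ay", "az": the turn, a rotation vector about the tool's x, y, z in units of 180 degrees (1.0 is 180 degrees). In form: [{"jaw": .., "dx": .., "dy": .., "dz": .., "ax": .., "ay": .., "az": ..}, ...]. A call has 1 to 12 rows; each row is the pose to reach, as a shift and turn from the pose commanded when the call began, along the tool's axes at that moment, turning the shorter way round; what a row does not reach only later rows make up. A row lasts 1/10 s, in which the tool goes at most 50 mm and 8.59 degrees, less where a joint would pass 70% of its speed; a pose out of reach is approached as far as the arm can. A call with a number of a shift or a turn outside -1 to 1 is refused whole. A call with a gripper value outside its range is refused whole. The fingers move at their own pace and stop on an object; FORCE is the grip in N (left out, the last holds). Time passes only in rows, so rows that repeat a pose let the fingers close. It gives the time, the measured TCP pose, the force and the opening at its end, in the units of the state.
- state(): the state, without advancing time (a new reading comes with each control period).
- camera(name): name is "scene" or "top"; returns a dict with "pixels" (384x512x3 uint8, blue, green, red), "fx", "fy", "cx", "cy" (pixels), "R" (3x3) and "t" (3): a world point X has camera coordinates R X + t. Camera axes: x right, y down, z forward; pixel columns grow to the right and rows downward; lengths in mm; the calibration is good to about 2 mm. A picture is of the moment at which its call begins. There is no depth.
- finish_job(): hands the job in, once; it reports no verdict.
Trained networks look in the newest picture that a camera, given by its name, has taken for a name from the list of things; names that differ only in an ending like _2 or _b are one class to them, and where a whole thing is asked for, a point or a joint stands for the part that bears it (a point fixed in the world has none). Each returns a list of dicts, best first, with "conf" (0 to 1); they miss things now and then, are a little off and sometimes report something else, mostly with a low value. They report only what shows in the picture. A call takes as long as a camera call.
- look_for(camera, label): "location" ([row, column] in pixels, amid what is visible of it).
- masks_of(camera, label): "pixels" (384x512 bool, what is visible of it) and "location" ([row, column] in pixels, amid what is visible of it).
The state is a dict: "t": time; "q": joint angles; "joint_vel": joint speeds; "joint_torque": joint torques, N m; "position": TCP position; "orientation": TCP orientation; "ft_force": force on the tool from outside, world axes, zero at the start; "moment": the same for the moment, N m; "grip_width": opening from 0.0 (shut) to 1.0 (fully open).
Only numpy, scipy, OpenCV 4.12 (cv2) and the standard library are available. Lean on these libraries where they do the work, as an engineer would, in place of code of your own. Each camera call takes 0.05 s, during which the arm holds its last target. There are 200 camera calls.

## Working session

There is one attempt and no reset: what is moved stays moved. The work goes in short steps, Python scripts to look and compute and a shell command to move; the robot and the scene stay as the last step left them, time stands still between calls to the robot, and variables do not carry over. Pictures are saved under pics/ and viewed, about 8 in all and at most 12, crops included, and the job is handed in when it is done.

```bash
mkdir -p pics; cat > h.py <<'E'
from bench import *
import numpy as np, cv2
from scipy.spatial.transform import Rotation as Rn
def px(c,X):
    p=np.array(c["R"])@np.array(X,float)+np.array(c["t"]).ravel(); return np.array([c["fx"]*p[0]/p[2]+c["cx"],c["fy"]*p[1]/p[2]+c["cy"]])
def onz(c,uv,z):
    R=np.array(c["R"]);t=np.array(c["t"]).ravel();C=-R.T@t
    d=R.T@np.array([(uv[0]-c["cx"])/c["fx"],(uv[1]-c["cy"])/c["fy"],1]); return C+d*(z-C[2])/d[2]
E
python3 - <<'E'
from h import *
s=state();print(s)
for n in("top","scene"):
    c=camera(n);cv2.imwrite(f"pics/{n}0.png",c["pixels"]);print(n,c["fx"],(-np.array(c["R"]).T@np.array(c["t"]).ravel()).round())
    for l,z in(("shaker",46),("nut_top",100),("bar_toe",79),("rack",67),("bottle",86),("dropper",100),("strip_case",22)):
        r=look_for(n,l)[:2]
        for d in r:
            u=d["location"][::-1]; print(l,round(d["conf"],2),np.round(u),onz(c,u,z).round())
E
```

```text
{'t': 0.0, 'q': array([ 1.17288846e+00,  3.59475354e-01,  1.51145326e+00, -3.30737296e-05,
        1.27250522e+00, -1.15068154e-01]), 'joint_vel': array([-0.0003594 ,  0.00087442,  0.00120559,  0.0010041 ,  0.00298761,
       -0.0001575 ]), 'joint_torque': array([ 9.75118965e-04, -5.15371692e+01, -2.70734614e+01,  6.75318274e-02,
        3.47183074e-02, -1.21742150e-04]), 'position': array([167.19119092, 575.5441448 , 246.81929332]), 'orientation': array([ 0.09903   ,  0.70020216, -0.10029499,  0.6998935 ]), 'ft_force': array([-0.31076676, -0.53165429,  0.29880257]), 'moment': array([-0.01826619, -0.01220566, -0.01114435]), 'grip_width': 1.000579361603855}
top 494.1330929707188 [ 361.  114. 1099.]
nut_top 0.75 [289. 183.] [521.  52. 100.]
bar_toe 0.66 [271. 189.] [512.  90.  79.]
rack 0.73 [240. 196.] [499. 154.  67.]
bottle 0.69 [190. 217.] [453. 256.  86.]
dropper 0.49 [165. 217.] [454. 306. 100.]
strip_case 0.84 [363. 225.] [ 439. -112.   22.]
scene 482.10142291083974 [-121. -457.  919.]
shaker 0.56 [287. 228.] [490.  58.  46.]
nut_top 0.7 [297. 207.] [518.  53. 100.]
bar_toe 0.57 [304. 216.] [522.  35.  79.]
rack 0.95 [263. 203.] [494. 145.  67.]
bottle 0.75 [220. 195.] [429. 229.  86.]
dropper 0.77 [209. 186.] [422. 262. 100.]
dropper 0.32 [264. 203.] [472. 121. 100.]
strip_case 0.94 [330. 288.] [ 438. -120.   22.]
```

```bash
python3 - <<'E'
import cv2
a=cv2.imread("pics/top0.png")[100:290,130:400];b=cv2.imread("pics/scene0.png")[120:330,170:400]
cv2.imwrite("pics/a.png",cv2.resize(a,None,fx=2.96,fy=2.96,interpolation=cv2.INTER_CUBIC))
cv2.imwrite("pics/b.png",cv2.resize(b,None,fx=2.8,fy=2.8,interpolation=cv2.INTER_CUBIC))
E
```

```text
(no output)
```

View pics/a.png

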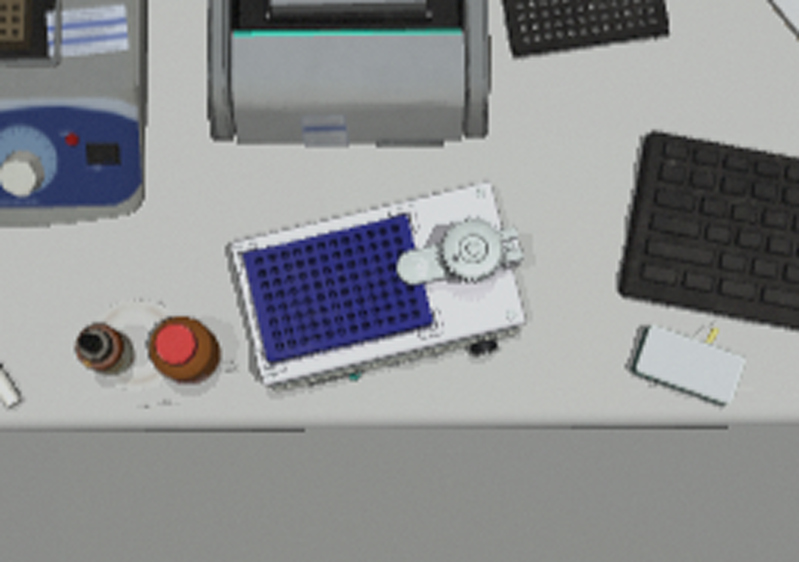

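View pics/b.png

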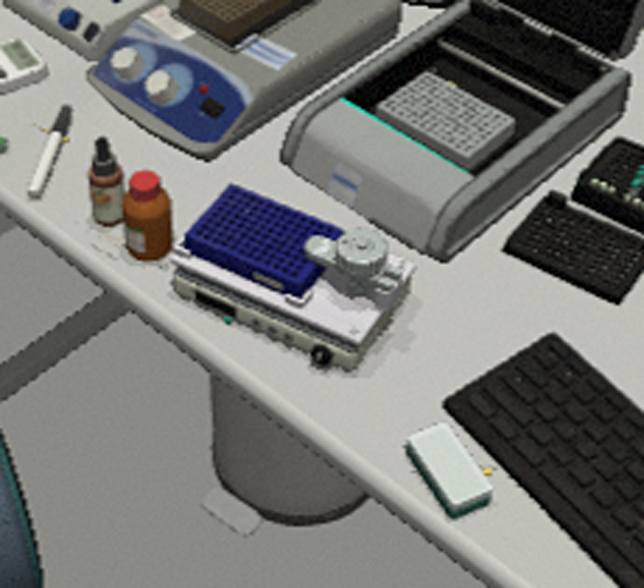

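The top view shows the nut at crop (472,250), which is image pixel (289,184). The bar toe points left onto the rack, and the shaker is yawed about +0.2 rad. The bottles are well to the left and the case is to the right. Next I'll fit the pose using the masks.

```bash
cat > fit.py <<'E'
from h import *
from scipy.optimize import minimize
def sil(c,P):
    m=np.zeros((384*4,512*4),np.uint8);h=cv2.convexHull(np.array([px(c,p)*4+1.5 for p in P],np.float32));cv2.fillConvexPoly(m,h.astype(np.int32),1)
    return cv2.resize(m.astype(np.float32),(512,384),interpolation=cv2.INTER_AREA)
a=np.linspace(0,2*np.pi,29)
def nutP(x,y,zt): return [(x+22.3*np.cos(t),y+22.3*np.sin(t),z) for t in a for z in(zt-20,zt)]
def rackP(x,y,w):
    C,S=np.cos(w),np.sin(w);return [(x+C*i-S*j,y+S*i+C*j,z) for i in(-41.5,41.5) for j in(-62,62) for z in(46,67)]
def iou(m,s): return np.minimum(m,s).sum()/np.maximum(m,s).sum()
E
python3 - <<'E'
from fit import *
cs={n:camera(n) for n in("top","scene")}
M={(n,l):masks_of(n,l)[0]["pixels"].astype(np.float32) for n in cs for l in("nut","rack")}
for sel in(["top"],["scene"],["top","scene"]):
    f=lambda p:-sum(iou(M[n,"nut"],sil(cs[n],nutP(p[0],p[1],100.5))) for n in sel)/len(sel)
    r=minimize(f,[520,53],method="Nelder-Mead",options=dict(initial_simplex=[[515,50],[525,52],[519,58]]));print(sel,"nut",r.x.round(1),round(r.fun,3))
    f=lambda p:-sum(iou(M[n,"rack"],sil(cs[n],rackP(*p))) for n in sel)/len(sel)
    r2=minimize(f,[497,150,.22],method="Nelder-Mead",options=dict(initial_simplex=[[495,148,.2],[502,148,.2],[495,155,.22],[497,150,.28]]));
    x,y,w=r2.x;print("rack",r2.x.round(3),round(r2.fun,3),"-> stud",(x+98*np.sin(w)).round(1),(y-98*np.cos(w)).round(1))
s=state();R=Rn.from_quat(s["orientation"]).as_matrix();print(R.round(3))
E
```

```text
['top'] nut [519.1  52.9] -0.943
rack [4.96115e+02 1.45424e+02 2.19000e-01] -0.909 -> stud 517.4 49.8
['scene'] nut [525.9  53.6] -0.74
rack [4.98424e+02 1.45081e+02 2.37000e-01] -0.865 -> stud 521.4 49.8
['top', 'scene'] nut [519.7  52.5] -0.815
rack [4.97321e+02 1.45704e+02 2.30000e-01] -0.883 -> stud 519.6 50.3
[[-0.     0.279  0.96 ]
 [-0.     0.96  -0.279]
 [-1.    -0.    -0.   ]]
```

Nut axis is about (519.3, 52.5) with yaw about 0.225. I'll travel over at height with the jaws shut, so both fingers act as a single block.

```bash
python3 -m pendant '[{"jaw":-1,"dy":-0.9,"dz":0.98},{"jaw":-1,"dy":-0.9,"dz":0.98},{"jaw":-1,"dy":-0.9,"dz":0.98},{"jaw":-1,"dy":-0.9,"dz":0.98},{"jaw":-1,"dy":-0.9,"dz":0.98},{"jaw":-1,"dy":-0.9,"dz":0.98}]' 20
python3 -m pendant '[{"jaw":-1,"dy":-0.9,"dz":0.98},{"jaw":-1,"dy":-0.9,"dz":0.98},{"jaw":-1,"dy":-0.9,"dz":0.98},{"jaw":-1,"dy":-0.9,"dz":0.98},{"jaw":-1,"dy":-0.9,"dz":0.98},{"jaw":-1,"dy":-0.9,"dz":0.98}]'
python3 - <<'E'
from h import *
s=state();R=Rn.from_quat(s["orientation"]).as_matrix();p=s["position"];print(s["t"],p,R.T@(np.array([475,66,113])-p)/150,np.arctan2(-R[0,1],R[1,1])/np.pi,s["ft_force"])
E
```

```text
1.1 [167.42751175 576.13540884 247.63641927] [ 0.89769515 -2.69363451  2.91800281] -0.0900116839454087 [-0.83239502 -1.36474461 -0.3762372 ]validation failed for argument at $[0]...
validation failed for argument at $[0]...
```

```bash
python3 -m pendant '[{"jaw":-1,"dx":0,"dy":-0.9,"dz":0.98,"ax":0,"ay":0,"az":0},{"jaw":-1,"dx":0,"dy":-0.9,"dz":0.98,"ax":0,"ay":0,"az":0},{"jaw":-1,"dx":0,"dy":-0.9,"dz":0.98,"ax":0,"ay":0,"az":0},{"jaw":-1,"dx":0,"dy":-0.9,"dz":0.98,"ax":0,"ay":0,"az":0},{"jaw":-1,"dx":0,"dy":-0.9,"dz":0.98,"ax":0,"ay":0,"az":0},{"jaw":-1,"dx":0,"dy":-0.9,"dz":0.98,"ax":0,"ay":0,"az":0}]' 20; python3 -c "
from bench import *
print(state()['t'])"
```

```text
t: 1.7
position: [271.5, 405.0, 247.9]
orientation: [0.101, 0.7, -0.1, 0.7]
ft_force: [-0.5, 1.1, 0.2]
grip_width: 0.492
1.7
```

```bash
python3 -m pendant '[{"jaw":-1,"dx":0,"dy":-0.9,"dz":0.97,"ax":-0.045,"ay":0,"az":0},{"jaw":-1,"dx":0,"dy":-0.9,"dz":0.97,"ax":-0.09,"ay":0,"az":0},{"jaw":-1,"dx":0,"dy":-0.9,"dz":0.97,"ax":-0.09,"ay":0,"az":0},{"jaw":-1,"dx":0,"dy":-0.9,"dz":0.97,"ax":-0.09,"ay":0,"az":0},{"jaw":-1,"dx":0,"dy":-0.9,"dz":0.97,"ax":-0.09,"ay":0,"az":0},{"jaw":-1,"dx":0,"dy":-0.9,"dz":0.97,"ax":-0.09,"ay":0,"az":0}]'
python3 - <<'E'
from h import *
s=state();R=Rn.from_quat(s["orientation"]).as_matrix();p=s["position"];print(s["t"],p,R.T@(np.array([475,66,113])-p)/150,np.arctan2(-R[0,1],R[1,1])/np.pi,s["ft_force"])
E
```

```text
t: 2.3
position: [373.8, 235.4, 247.8]
orientation: [0.001, 0.707, -0.001, 0.707]
ft_force: [-0.2, 0.3, 0.8]
grip_width: 0.004
2.3 [373.82074231 235.44519828 247.78380975] [ 0.89810154 -1.12867311  0.67674324] -0.0007060956692090971 [-0.17582578  0.25157417  0.78137423]
```

```bash
python3 -m pendant '[{"jaw":-1,"dx":0,"dy":-1,"dz":0.6,"ax":0,"ay":0,"az":0},{"jaw":-1,"dx":0,"dy":-1,"dz":0.6,"ax":0,"ay":0,"az":0},{"jaw":-1,"dx":0,"dy":-1,"dz":0.6,"ax":0,"ay":0,"az":0},{"jaw":-1,"dx":0,"dy":-1,"dz":0.6,"ax":0,"ay":0,"az":0},{"jaw":-1,"dx":0.7,"dy":-1,"dz":0.6,"ax":0,"ay":0,"az":0},{"jaw":-1,"dx":0.7,"dy":-1,"dz":0.6,"ax":0,"ay":0,"az":0},{"jaw":-1,"dx":0.7,"dy":-1,"dz":0.6,"ax":0,"ay":0,"az":0},{"jaw":-1,"dx":0.7,"dy":-1,"dz":0.6,"ax":0,"ay":0,"az":0}]'
python3 - <<'E'
from h import *
s=state();R=Rn.from_quat(s["orientation"]).as_matrix();p=s["position"];print(s["t"],p,R.T@(np.array([481,66,113])-p)/150,np.arctan2(-R[0,1],R[1,1])/np.pi,s["ft_force"])
c=camera("top");cv2.imwrite("pics/t1.png",cv2.resize(c["pixels"][130:240,200:350],None,fx=5,fy=5,interpolation=cv2.INTER_CUBIC))
E
```

```text
t: 3.1
position: [461.8, 87.0, 142.0]
orientation: [-0.001, 0.708, 0.001, 0.706]
ft_force: [-0.4, 0.6, 0.3]
grip_width: 0.007
3.1 [461.83308845  87.01957872 142.01785539] [ 0.19293178 -0.14044428  0.12822127] 0.0006421932629093483 [-0.4087613   0.56115292  0.28926225]
```

View pics/t1.png

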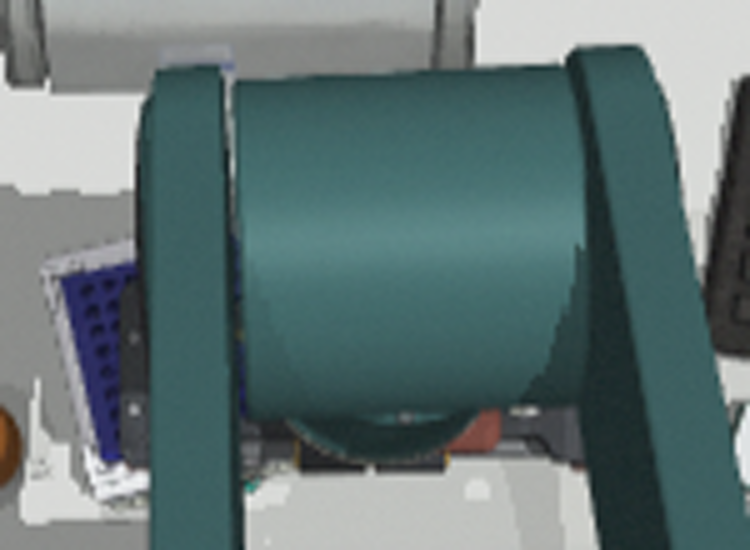

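The top camera is blocked by the wrist over the nut, so I'll use the scene camera and forces. Next I'll lower the fingers and feel for the near rim.

```bash
python3 -m pendant '[{"jaw":-1,"dx":0.1,"dy":-0.14,"dz":0.12,"ax":0,"ay":0,"az":0},{"jaw":-1,"dx":0.193,"dy":-0.14,"dz":0.12,"ax":0,"ay":0,"az":0},{"jaw":-1,"dx":0.193,"dy":-0.14,"dz":0.12,"ax":0,"ay":0,"az":0},{"jaw":-1,"dx":0.193,"dy":-0.14,"dz":0.12,"ax":0,"ay":0,"az":0}]'
python3 -m pendant '[{"jaw":-1,"dx":0,"dy":0,"dz":0.03,"ax":0,"ay":0,"az":0},{"jaw":-1,"dx":0,"dy":0,"dz":0.03,"ax":0,"ay":0,"az":0}]'
python3 -m pendant '[{"jaw":-1,"dx":0,"dy":0,"dz":0.014,"ax":0,"ay":0,"az":0},{"jaw":-1,"dx":0,"dy":0,"dz":0.014,"ax":0,"ay":0,"az":0}]'
python3 - <<'E'
from h import *
for n in range(3):
  s=state();print(s["t"],s["position"],s["ft_force"])
c=camera("scene");cv2.imwrite("pics/s1.png",cv2.resize(c["pixels"][130:270,220:370],None,fx=4,fy=4,interpolation=cv2.INTER_CUBIC))
E
```

```text
t: 3.55
position: [481.9, 64.9, 115.5]
orientation: [-0.0, 0.706, 0.0, 0.708]
ft_force: [0.3, 0.0, -1.4]
grip_width: 0.009
t: 3.75
position: [487.0, 64.6, 115.1]
orientation: [-0.0, 0.706, 0.0, 0.708]
ft_force: [-0.1, -0.2, 0.1]
grip_width: 0.004
t: 3.95
position: [487.7, 64.3, 114.0]
orientation: [-0.0, 0.707, -0.0, 0.707]
ft_force: [0.1, 0.3, -0.0]
grip_width: 0.003
3.95 [487.71365472  64.33692118 114.01094819] [ 0.1193086   0.25582806 -0.01334193]
3.95 [487.71365472  64.33692118 114.01094819] [ 0.1193086   0.25582806 -0.01334193]
3.95 [487.71365472  64.33692118 114.01094819] [ 0.1193086   0.25582806 -0.01334193]
```

View pics/s1.png

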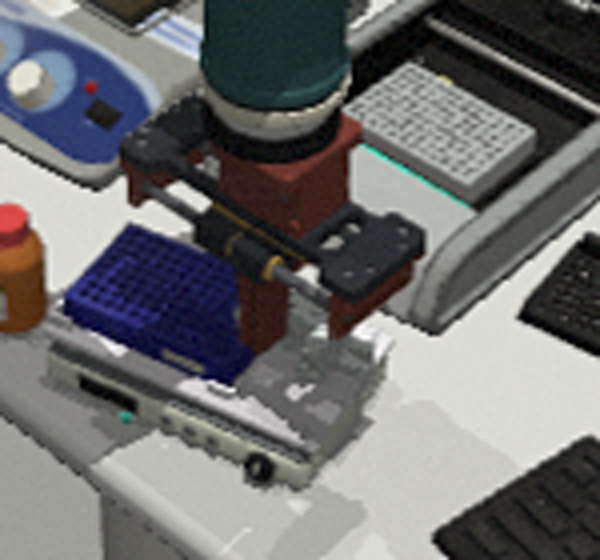

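The scene view shows the shut fingers just in front of the nut, with no contact yet. I'll press in further.

```bash
for i in 1 2 3; do python3 -m pendant '[{"jaw":-1,"dx":0.003,"dy":0,"dz":0.01,"ax":0,"ay":0,"az":0},{"jaw":-1,"dx":0.003,"dy":0,"dz":0.01,"ax":0,"ay":0,"az":0}]' | grep -E "t:|pos|ft"; done
```

```text
t: 4.2
position: [488.1, 64.3, 113.0]
ft_force: [-2.9, 1.4, 3.0]
t: 4.4
position: [488.4, 64.4, 112.4]
ft_force: [-6.7, 0.9, 5.1]
t: 4.6
position: [488.6, 64.6, 111.8]
ft_force: [-8.6, 1.2, 7.2]
```

Contact at about 9 N with a stiffness of about 2.5 N/mm. Now I'll roll: along the near face, then around the first corner, pressed about 4 mm in.

```bash
python3 -m pendant '[{"jaw":-1,"dx":-0.008,"dy":-0.033,"dz":0,"ax":0,"ay":0,"az":0},{"jaw":-1,"dx":-0.008,"dy":-0.067,"dz":0,"ax":0,"ay":0,"az":0},{"jaw":-1,"dx":-0.008,"dy":-0.1,"dz":0,"ax":0,"ay":0,"az":0},{"jaw":-1,"dx":-0.008,"dy":-0.133,"dz":0,"ax":0,"ay":0,"az":0},{"jaw":-1,"dx":-0.008,"dy":-0.168,"dz":0,"ax":0,"ay":0,"az":0}]'
python3 -m pendant '[{"jaw":-1,"dx":0,"dy":-0.032,"dz":0.004,"ax":0,"ay":0,"az":0},{"jaw":-1,"dx":0,"dy":-0.061,"dz":0.016,"ax":0,"ay":0,"az":0},{"jaw":-1,"dx":0,"dy":-0.086,"dz":0.036,"ax":0,"ay":0,"az":0},{"jaw":-1,"dx":0,"dy":-0.106,"dz":0.061,"ax":0,"ay":0,"az":0},{"jaw":-1,"dx":0,"dy":-0.118,"dz":0.09,"ax":0,"ay":0,"az":0},{"jaw":-1,"dx":0,"dy":-0.122,"dz":0.122,"ax":0,"ay":0,"az":0}]'
python3 - <<'E'
from h import *
c=camera("scene");cv2.imwrite("pics/s2.png",cv2.resize(c["pixels"][150:250,250:350],None,fx=6,fy=6,interpolation=cv2.INTER_CUBIC))
c=camera("top");cv2.imwrite("pics/t2.png",c["pixels"])
for n in("top","scene"):print([ (d["conf"],d["location"]) for d in look_for(n,"nut_top")])
E
```

```text
t: 5.1
position: [487.8, 39.3, 112.4]
orientation: [0.0, 0.71, 0.0, 0.704]
ft_force: [-5.9, 1.6, 0.0]
grip_width: 0.005
t: 5.7
position: [511.5, 19.8, 113.7]
orientation: [-0.0, 0.707, -0.0, 0.708]
ft_force: [-2.3, -4.6, -3.9]
grip_width: 0.008
[(0.31, [214.9, 192.5])]
[(0.43, [209.4, 295.7]), (0.39, [197.7, 223.3])]
```

View pics/s2.png

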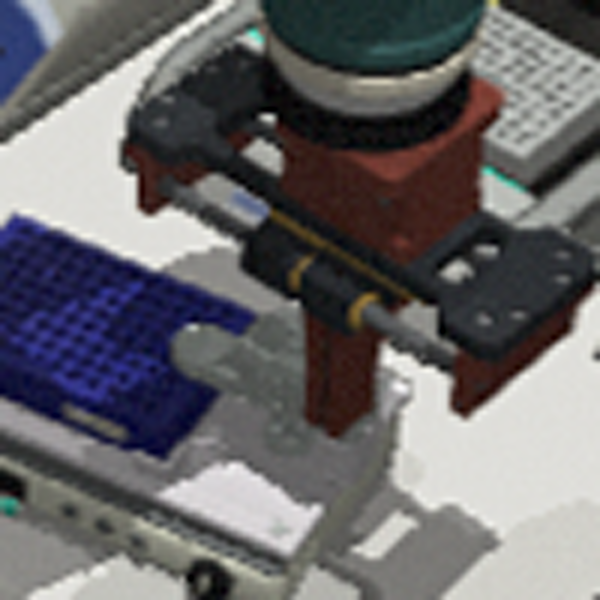

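```bash
python3 -m pendant '[{"jaw":-1,"dx":0,"dy":0.01,"dz":0.033,"ax":0,"ay":0,"az":0},{"jaw":-1,"dx":0,"dy":0.01,"dz":0.067,"ax":0,"ay":0,"az":0},{"jaw":-1,"dx":0,"dy":0.01,"dz":0.1,"ax":0,"ay":0,"az":0},{"jaw":-1,"dx":0,"dy":0.01,"dz":0.133,"ax":0,"ay":0,"az":0}]'
python3 -m pendant '[{"jaw":-1,"dx":0,"dy":0.004,"dz":0.032,"ax":0,"ay":0,"az":0},{"jaw":-1,"dx":0,"dy":0.016,"dz":0.061,"ax":0,"ay":0,"az":0},{"jaw":-1,"dx":0,"dy":0.036,"dz":0.086,"ax":0,"ay":0,"az":0}]'
python3 -m pendant '[{"jaw":-1,"dx":0,"dy":0.025,"dz":0.02,"ax":0,"ay":0,"az":0},{"jaw":-1,"dx":0,"dy":0.054,"dz":0.032,"ax":0,"ay":0,"az":0},{"jaw":-1,"dx":0,"dy":0.086,"dz":0.036,"ax":0,"ay":0,"az":0}]'
python3 - <<'E'
from h import *
c=camera("scene");cv2.imwrite("pics/s3.png",cv2.resize(c["pixels"][160:250,255:345],None,fx=6,fy=6,interpolation=cv2.INTER_CUBIC))
for n in("scene",):print([ (d["conf"],d["location"]) for d in look_for(n,"nut_top")])
E
```

```text
t: 6.3
position: [532.3, 20.5, 114.2]
orientation: [-0.001, 0.706, -0.001, 0.708]
ft_force: [-0.4, -7.7, -0.5]
grip_width: 0.005
t: 6.6
position: [545.8, 27.2, 114.4]
orientation: [-0.0, 0.706, -0.0, 0.709]
ft_force: [2.4, -4.5, 0.9]
grip_width: 0.006
t: 6.9
position: [552.6, 40.8, 114.8]
orientation: [-0.0, 0.704, -0.0, 0.71]
ft_force: [5.7, -3.6, -1.2]
grip_width: 0.006
[(0.83, [210.3, 300.2])]
```

View pics/s3.png

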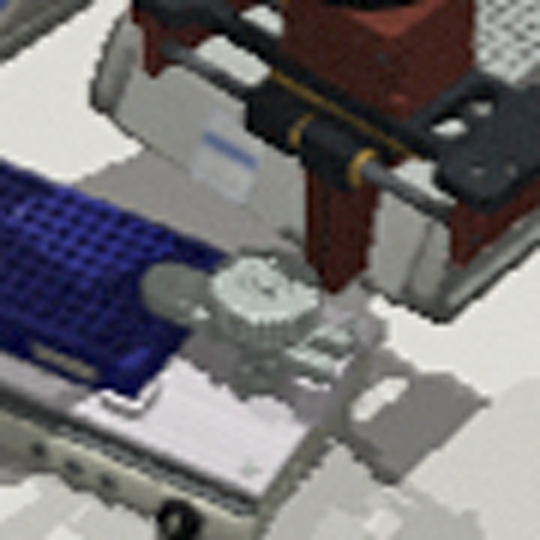

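```bash
cat > dim.py <<'E'
from fit import *
YAW=0.225
def prof(c,z,cx=519.5,cy=52.5):
    g=cv2.cvtColor(c["pixels"],cv2.COLOR_BGR2GRAY).astype(np.float32)
    out=[]
    for ph in np.arange(0,360,15):
        best=255
        a=np.radians(ph)+YAW+np.pi/2   # nut angle ph deg
        v=[]
        for r in(13,14,15):
            u=px(c,(cx+r*np.cos(a),cy+r*np.sin(a),z)).astype(np.float32)
            v.append(cv2.remap(g,u[:1].reshape(1,1),u[1:].reshape(1,1),cv2.INTER_LINEAR)[0,0])
        out.append(int(min(v)))
    return out
E
python3 - <<'E'
from dim import *
print(list(range(0,360,15)))
c=camera("scene")
cur=c["pixels"].copy()
t=camera("top");t["pixels"]=cv2.imread("pics/top0.png");print("top0",prof(t,100.5))
d=dict(c);d["pixels"]=cv2.imread("pics/scene0.png")
for off in((519.5,52.5),(521,53.5)):
    print("scene0",prof(d,100.5,*off)); print("now",prof(c,102.5,*off))
s=state();print(s["t"],s["position"],s["ft_force"])
E
```

```text
[0, 15, 30, 45, 60, 75, 90, 105, 120, 135, 150, 165, 180, 195, 210, 225, 240, 255, 270, 285, 300, 315, 330, 345]
top0 [192, 117, 175, 205, 210, 210, 209, 209, 208, 206, 209, 204, 200, 198, 197, 197, 195, 193, 193, 195, 194, 192, 195, 196]
scene0 [162, 124, 165, 183, 182, 182, 181, 183, 183, 182, 178, 176, 173, 155, 164, 170, 178, 180, 180, 180, 181, 180, 182, 177]
now [153, 174, 182, 182, 184, 184, 186, 182, 184, 182, 185, 190, 174, 166, 144, 97, 81, 81, 90, 74, 75, 101, 131, 120]
scene0 [174, 146, 135, 177, 180, 180, 180, 184, 182, 182, 174, 168, 160, 160, 171, 178, 180, 181, 179, 181, 178, 180, 181, 168]
now [132, 159, 181, 181, 181, 184, 188, 182, 185, 169, 188, 193, 165, 160, 116, 81, 83, 82, 80, 71, 70, 100, 97, 113]
7.1 [552.7597599   41.45021865 114.7983576 ] [ 6.65434298 -0.83564615 -0.85952993]
```

The dimple started at about 16° (0.28 rad). It has since left the visible sector and is now in the shaded one, as expected after about 5 rad. I'll continue around the far side.

```bash
python3 -m pendant '[{"jaw":-1,"dx":0,"dy":0.033,"dz":0,"ax":0,"ay":0,"az":0},{"jaw":-1,"dx":0,"dy":0.067,"dz":0,"ax":0,"ay":0,"az":0},{"jaw":-1,"dx":0,"dy":0.1,"dz":0,"ax":0,"ay":0,"az":0},{"jaw":-1,"dx":0,"dy":0.133,"dz":0,"ax":0,"ay":0,"az":0},{"jaw":-1,"dx":0,"dy":0.16,"dz":0,"ax":0,"ay":0,"az":0}]'
python3 -m pendant '[{"jaw":-1,"dx":0,"dy":0.031,"dz":-0.004,"ax":0,"ay":0,"az":0},{"jaw":-1,"dx":0,"dy":0.06,"dz":-0.016,"ax":0,"ay":0,"az":0},{"jaw":-1,"dx":0,"dy":0.085,"dz":-0.035,"ax":0,"ay":0,"az":0}]'
python3 -m pendant '[{"jaw":-1,"dx":0,"dy":0.019,"dz":-0.026,"ax":0,"ay":0,"az":0},{"jaw":-1,"dx":0,"dy":0.031,"dz":-0.055,"ax":0,"ay":0,"az":0},{"jaw":-1,"dx":0,"dy":0.035,"dz":-0.086,"ax":0,"ay":0,"az":0}]'
python3 - <<'E'
from dim import *
c=camera("scene");print(prof(c,103.5,520.3,53))
E
```

```text
t: 7.6
position: [551.9, 65.7, 114.8]
orientation: [0.0, 0.705, 0.0, 0.709]
ft_force: [1.8, -0.6, 0.4]
grip_width: 0.005
t: 7.9
position: [542.9, 77.9, 113.5]
orientation: [0.0, 0.707, 0.0, 0.707]
ft_force: [2.0, -1.8, 0.1]
grip_width: 0.004
t: 8.2
position: [528.9, 82.8, 113.1]
orientation: [0.0, 0.708, 0.0, 0.706]
ft_force: [-0.1, -0.7, 0.4]
grip_width: 0.005
[89, 84, 128, 108, 131, 160, 164, 158, 131, 104, 81, 82, 77, 78, 81, 82, 140, 166, 153, 88, 82, 77, 79, 96]
```

I lost contact around the far-left corner, so the finger block is thinner in y than I assumed. I'll feel the left side inwards.

```bash
for i in 1 2 3; do python3 -m pendant '[{"jaw":-1,"dx":0,"dy":-0.012,"dz":0,"ax":0,"ay":0,"az":0},{"jaw":-1,"dx":0,"dy":-0.012,"dz":0,"ax":0,"ay":0,"az":0}]' | grep -E "t:|pos|ft"; done; python3 - <<'E'
from dim import *
c=camera("scene");cv2.imwrite("pics/s4.png",cv2.resize(c["pixels"][160:250,255:345],None,fx=6,fy=6,interpolation=cv2.INTER_CUBIC))
E
```

```text
t: 8.45
position: [529.4, 81.6, 113.3]
ft_force: [-1.7, 5.6, -0.4]
t: 8.65
position: [529.6, 81.3, 113.4]
ft_force: [-2.2, 12.5, 0.7]
t: 8.85
position: [529.8, 80.9, 113.5]
ft_force: [-1.1, 18.0, 0.4]
```

View pics/s4.png

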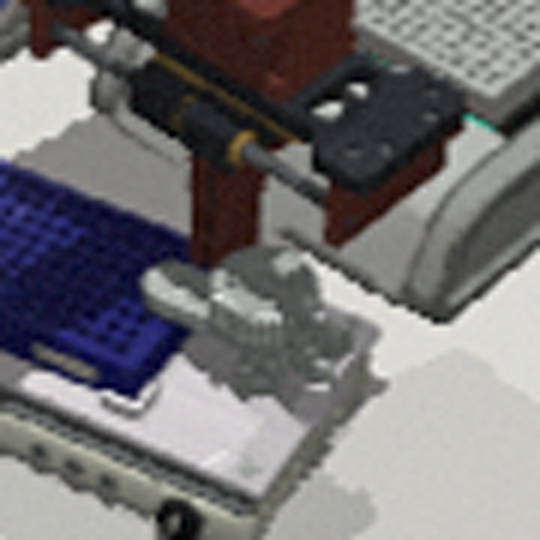

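Left-side contact is at y≈81.8, so the block is about ±8.2 mm in y and the centre is about (520.6, 51.3). I'll roll along the left side and around to the near side.

```bash
python3 -m pendant '[{"jaw":-1,"dx":0,"dy":0.005,"dz":-0.033,"ax":0,"ay":0,"az":0},{"jaw":-1,"dx":0,"dy":0.005,"dz":-0.067,"ax":0,"ay":0,"az":0},{"jaw":-1,"dx":0,"dy":0.005,"dz":-0.1,"ax":0,"ay":0,"az":0},{"jaw":-1,"dx":0,"dy":0.005,"dz":-0.133,"ax":0,"ay":0,"az":0}]'
python3 - <<'E'
from dim import *
c=camera("scene");np.save("pics/c4.npy",c["pixels"]);s=np.arange(-25,25.1,.5)
G=cv2.cvtColor(c["pixels"],cv2.COLOR_BGR2GRAY)
U=np.array([[px(c,(520+i,52+j,104)) for j in -s] for i in -s],np.float32)
im=cv2.remap(c["pixels"],U,None,cv2.INTER_CUBIC)
cv2.imwrite("pics/r4.png",cv2.resize(cv2.convertScaleAbs(im,alpha=1.3),None,fx=4,fy=4))
E
python3 -m pendant '[{"jaw":-1,"dx":0,"dy":-0.004,"dz":-0.032,"ax":0,"ay":0,"az":0},{"jaw":-1,"dx":0,"dy":-0.016,"dz":-0.061,"ax":0,"ay":0,"az":0},{"jaw":-1,"dx":0,"dy":-0.036,"dz":-0.086,"ax":0,"ay":0,"az":0}]'
python3 -m pendant '[{"jaw":-1,"dx":0,"dy":-0.025,"dz":-0.02,"ax":0,"ay":0,"az":0},{"jaw":-1,"dx":0,"dy":-0.054,"dz":-0.032,"ax":0,"ay":0,"az":0},{"jaw":-1,"dx":0,"dy":-0.086,"dz":-0.036,"ax":0,"ay":0,"az":0}]'
```

```text
t: 9.3
position: [511.6, 81.1, 113.9]
orientation: [0.003, 0.706, 0.001, 0.708]
ft_force: [2.1, 16.2, -1.2]
grip_width: 0.009
t: 9.65
position: [495.1, 75.1, 113.5]
orientation: [0.002, 0.709, 0.001, 0.706]
ft_force: [-5.2, 8.7, 5.5]
grip_width: 0.006
t: 9.95
position: [487.5, 60.5, 113.0]
orientation: [0.001, 0.71, 0.0, 0.704]
ft_force: [-9.8, 4.3, 6.7]
grip_width: 0.005
```

View pics/r4.png

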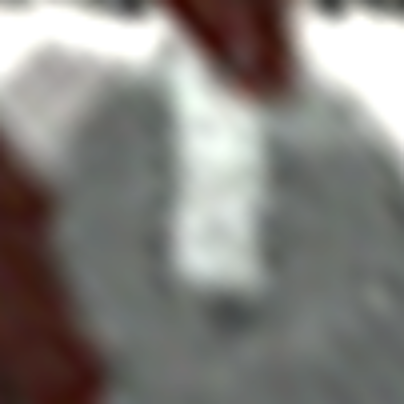

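In the rectified view there is a dark spot at (230,305), at radius 13.3 mm. That is the dimple at about 92°+360° ≈ 7.9 rad before the last corner, so about 9.4 rad now. I'll do the near side, the corner and the right side.

```bash
python3 -m pendant '[{"jaw":-1,"dx":0,"dy":-0.037,"dz":0,"ax":0,"ay":0,"az":0},{"jaw":-1,"dx":0,"dy":-0.073,"dz":0,"ax":0,"ay":0,"az":0},{"jaw":-1,"dx":0,"dy":-0.11,"dz":0,"ax":0,"ay":0,"az":0}]'
python3 -m pendant '[{"jaw":-1,"dx":0,"dy":-0.032,"dz":0.004,"ax":0,"ay":0,"az":0},{"jaw":-1,"dx":0,"dy":-0.061,"dz":0.016,"ax":0,"ay":0,"az":0},{"jaw":-1,"dx":0,"dy":-0.086,"dz":0.036,"ax":0,"ay":0,"az":0},{"jaw":-1,"dx":0,"dy":-0.106,"dz":0.061,"ax":0,"ay":0,"az":0},{"jaw":-1,"dx":0,"dy":-0.118,"dz":0.09,"ax":0,"ay":0,"az":0},{"jaw":-1,"dx":0,"dy":-0.122,"dz":0.122,"ax":0,"ay":0,"az":0}]'
python3 -m pendant '[{"jaw":-1,"dx":0,"dy":0,"dz":0.033,"ax":0,"ay":0,"az":0},{"jaw":-1,"dx":0,"dy":0,"dz":0.067,"ax":0,"ay":0,"az":0},{"jaw":-1,"dx":0,"dy":0,"dz":0.1,"ax":0,"ay":0,"az":0},{"jaw":-1,"dx":0,"dy":0,"dz":0.133,"ax":0,"ay":0,"az":0}]'
```

```text
t: 10.25
position: [487.2, 43.4, 112.7]
orientation: [0.0, 0.71, 0.0, 0.704]
ft_force: [-8.1, 1.8, 5.7]
grip_width: 0.003
t: 10.85
position: [506.0, 21.3, 112.8]
orientation: [-0.003, 0.71, -0.001, 0.704]
ft_force: [-7.8, -19.3, 6.8]
grip_width: 0.006
t: 11.25
position: [530.3, 20.5, 113.5]
orientation: [-0.003, 0.707, -0.002, 0.707]
ft_force: [-0.5, -16.4, -0.2]
grip_width: 0.003
```

```bash
python3 -m pendant '[{"jaw":-1,"dx":0,"dy":-0.15,"dz":0,"ax":0,"ay":0,"az":0},{"jaw":-1,"dx":-0.3,"dy":-0.3,"dz":0,"ax":0,"ay":0,"az":0},{"jaw":-1,"dx":-0.6,"dy":-0.6,"dz":0,"ax":0,"ay":0,"az":0},{"jaw":-1,"dx":-0.6,"dy":-1,"dz":0,"ax":0,"ay":0,"az":0},{"jaw":-1,"dx":-0.6,"dy":-1,"dz":0,"ax":0,"ay":0,"az":0},{"jaw":-1,"dx":-0.6,"dy":-1,"dz":0,"ax":0,"ay":0,"az":0}]'
cat > chk.py <<'E'
from dim import *
s=np.arange(-30,60.1,.5)
def rect(c,z):
    U=np.array([[px(c,(520+i,52+j,z)) for j in s[::-1]] for i in np.arange(30,-70,-.5)],np.float32)
    return cv2.resize(cv2.remap(c["pixels"],U,None,cv2.INTER_CUBIC),None,fx=2.2,fy=2.2)
ct,cs=camera("top"),camera("scene")
for z in(103.5,105.5): print(z,"top",prof(ct,z,519.8,52.2),"scene",prof(cs,z,520.5,53))
cv2.imwrite("pics/chk.png",np.hstack([rect(ct,105),rect(cs,105)]))
print(state()["t"])
E
python3 chk.py
```

```text
t: 11.85
position: [531.1, -128.5, 204.5]
orientation: [0.001, 0.706, -0.002, 0.708]
ft_force: [-0.5, -0.4, -0.2]
grip_width: 0.009
103.5 top [116, 98, 146, 150, 152, 152, 216, 228, 225, 226, 228, 223, 216, 147, 141, 143, 141, 142, 142, 142, 143, 142, 145, 146] scene [83, 108, 132, 136, 130, 165, 212, 216, 218, 220, 216, 195, 202, 179, 123, 124, 128, 131, 129, 131, 134, 134, 132, 126]
105.5 top [123, 94, 145, 149, 152, 151, 220, 227, 224, 226, 227, 222, 214, 144, 141, 142, 140, 141, 141, 142, 143, 142, 144, 146] scene [110, 73, 129, 134, 134, 132, 167, 202, 219, 220, 184, 174, 184, 135, 126, 129, 132, 132, 131, 132, 133, 134, 133, 131]
11.95
```

View pics/chk.png

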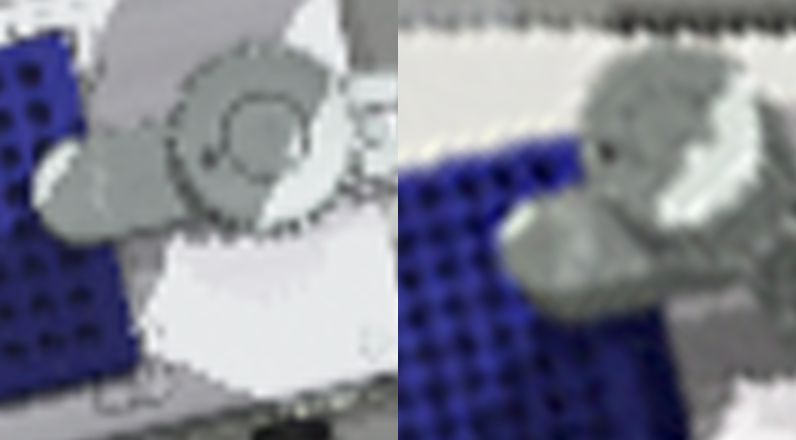

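The dimple is back at about 10°, so the nut is at either 12.7 or 6.5 rad. I'll settle which from the lift, by triangulating the dimple and bar toe against the initial pictures.

```bash
python3 - <<'E'
from dim import *
from scipy.optimize import least_squares
now={n:camera(n) for n in("top","scene")}
ini={n:dict(now[n],pixels=cv2.imread(f"pics/{n}0.png")) for n in now}
def dark(c,guess,r=3):
    g=255-cv2.cvtColor(c["pixels"],cv2.COLOR_BGR2GRAY).astype(float)
    u,v=px(c,guess);yy,xx=np.mgrid[0:384,0:512];m=(xx-u)**2+(yy-v)**2<=r*r
    w=np.where(m,g-np.median(g[m]),0).clip(0)**2;return np.array([(w*xx).sum(),(w*yy).sum()])/w.sum()
for nm,S,z0,ph in(("ini",ini,100.5,16),("now",now,103,10),("now",now,105.5,10)):
    a=np.radians(ph)+YAW+np.pi/2
    g={"top":(519.5+14*np.cos(a),52.5+14*np.sin(a),z0),"scene":(520.5+14*np.cos(a),53+14*np.sin(a),z0)}
    u={n:dark(S[n],g[n]) for n in S}
    r=least_squares(lambda X:np.concatenate([px(S[n],X)-u[n] for n in S]),[515,65,100]);print(nm,z0,u,r.x.round(1),"res",r.fun.round(2))
# image shift of nut outline and toe: fit height of nut from scene mask with xy fixed
for nm,S in(("ini",ini),("now",now)):
    # template match of scene nut for vertical shift
    pass
m=masks_of("scene","nut")[0]["pixels"].astype(np.float32)
for z in(100.5,103,105.5,108): print(z,max((round(iou(m,sil(now["scene"],nutP(x,y,z))),3),x,y) for x in(518,520,522) for y in(51,53,55)),iou(m,sil(now["scene"],nutP(520,53,z))).round(3))
E
```

```text
ini 100.5 {'top': array([283.82602869, 186.61469336]), 'scene': array([290.92848743, 203.89280171])} [510.7  64.7 109. ] res [-0.48  0.55  0.85 -0.13]
now 103 {'top': array([283.09529178, 185.68488064]), 'scene': array([291.44369502, 203.32344941])} [513.   65.9 108.4] res [-0.35  0.4   0.62 -0.1 ]
now 105.5 {'top': array([283.09339135, 185.68779165]), 'scene': array([291.41574716, 203.29557555])} [513.   65.9 108.5] res [-0.35  0.41  0.63 -0.1 ]
100.5 (np.float32(0.756), 522, 51) 0.683
103 (np.float32(0.775), 522, 51) 0.718
105.5 (np.float32(0.774), 522, 51) 0.728
108 (np.float32(0.772), 522, 51) 0.731
```

The triangulation is too coarse to tell (it shows about 0 mm of lift, with roughly 8 mm of height error). The pin gives a clean test: the bar only swings if the nut has passed 1.3 turns, so with the dimple at 10° a free swing means 12.7 rad. I'll approach the bar's far side and push gently towards the robot.

```bash
python3 -m pendant '[{"jaw":-1,"dx":0,"dy":1,"dz":0.097,"ax":0,"ay":0,"az":0},{"jaw":-1,"dx":0,"dy":1,"dz":0.097,"ax":0,"ay":0,"az":0},{"jaw":-1,"dx":0,"dy":1,"dz":0.097,"ax":0,"ay":0,"az":0},{"jaw":-1,"dx":0,"dy":1,"dz":0.097,"ax":0,"ay":0,"az":0}]' | grep -E "t:|pos|ft"
python3 -m pendant '[{"jaw":-1,"dx":0,"dy":0.5,"dz":0,"ax":0,"ay":0,"az":0},{"jaw":-1,"dx":0,"dy":0.5,"dz":0,"ax":0,"ay":0,"az":0},{"jaw":-1,"dx":0,"dy":0.5,"dz":0,"ax":0,"ay":0,"az":0},{"jaw":-1,"dx":0.3,"dy":0.5,"dz":0,"ax":0,"ay":0,"az":0},{"jaw":-1,"dx":0.55,"dy":0.5,"dz":0,"ax":0,"ay":0,"az":0},{"jaw":-1,"dx":0.677,"dy":0.5,"dz":0,"ax":0,"ay":0,"az":0},{"jaw":-1,"dx":0.677,"dy":0.5,"dz":0,"ax":0,"ay":0,"az":0},{"jaw":-1,"dx":0.677,"dy":0.5,"dz":0,"ax":0,"ay":0,"az":0}]'| grep -E "t:|pos|ft"
python3 -m pendant '[{"jaw":-1,"dx":0,"dy":0,"dz":-0.04,"ax":0,"ay":0,"az":0},{"jaw":-1,"dx":0,"dy":0,"dz":-0.07,"ax":0,"ay":0,"az":0},{"jaw":-1,"dx":0,"dy":0,"dz":-0.08,"ax":0,"ay":0,"az":0},{"jaw":-1,"dx":0,"dy":0,"dz":-0.09,"ax":0,"ay":0,"az":0},{"jaw":-1,"dx":0,"dy":0,"dz":-0.09,"ax":0,"ay":0,"az":0}]'| grep -E "t:|pos|ft"
```

```text
t: 12.5
position: [544.3, 31.3, 203.2]
ft_force: [-0.1, -0.5, -0.5]
t: 13.3
position: [544.9, 99.1, 102.1]
ft_force: [0.5, 0.4, -0.5]
t: 13.8
position: [531.8, 99.9, 102.6]
ft_force: [0.1, -1.0, 0.9]
```

```bash
python3 -m pendant '[{"jaw":-1,"dx":0,"dy":0,"dz":-0.02,"ax":0,"ay":0,"az":0},{"jaw":-1,"dx":0,"dy":0,"dz":-0.04,"ax":0,"ay":0,"az":0},{"jaw":-1,"dx":0,"dy":0,"dz":-0.04,"ax":0,"ay":0,"az":0}]'| grep -E "t:|pos|ft"
```

```text
t: 14.1
position: [524.8, 99.8, 101.9]
ft_force: [-0.2, 0.8, 0.7]
```

The fingers pass 8 mm beyond the bar's old edge with no force, so the bar swings freely and the nut is at about 12.7 rad. I'll continue the arc.

```bash
python3 -m pendant '[{"jaw":-1,"dx":0,"dy":-0.004,"dz":-0.068,"ax":0,"ay":0,"az":0},{"jaw":-1,"dx":0,"dy":-0.017,"dz":-0.133,"ax":0,"ay":0,"az":0},{"jaw":-1,"dx":0,"dy":-0.045,"dz":-0.193,"ax":0,"ay":0,"az":0},{"jaw":-1,"dx":0,"dy":-0.083,"dz":-0.247,"ax":0,"ay":0,"az":0},{"jaw":-1,"dx":0,"dy":-0.108,"dz":-0.27,"ax":0,"ay":0,"az":0},{"jaw":-1,"dx":0,"dy":-0.133,"dz":-0.291,"ax":0,"ay":0,"az":0},{"jaw":-1,"dx":0,"dy":-0.15,"dz":-0.304,"ax":0,"ay":0,"az":0},{"jaw":-1,"dx":0,"dy":-0.17,"dz":-0.314,"ax":0,"ay":0,"az":0},{"jaw":-1,"dx":0,"dy":-0.183,"dz":-0.32,"ax":0,"ay":0,"az":0},{"jaw":-1,"dx":0,"dy":-0.195,"dz":-0.326,"ax":0,"ay":0,"az":0},{"jaw":-1,"dx":0,"dy":-0.195,"dz":-0.326,"ax":0,"ay":0,"az":0}]'| grep -E "t:|pos|ft"
python3 - <<'E'
from h import *
c=camera("scene");cv2.imwrite("pics/s5.png",cv2.resize(c["pixels"][150:260,235:345],None,fx=5,fy=5,interpolation=cv2.INTER_CUBIC))
E
```

```text
t: 15.2
position: [476.5, 70.3, 102.0]
ft_force: [-0.4, -0.4, -0.1]
```

View pics/s5.png

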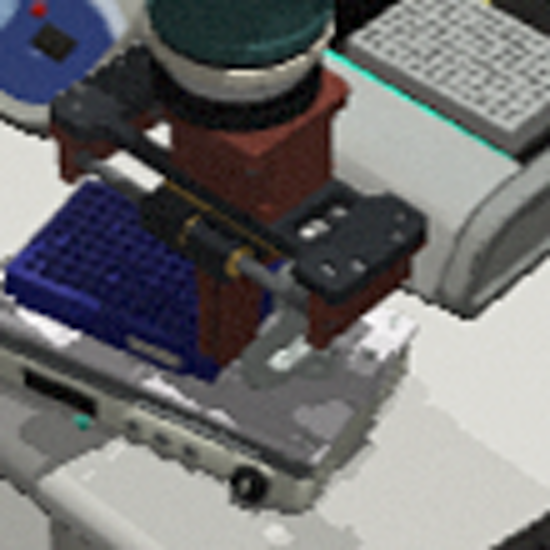

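The bar has swung toward the front and is just visible right of the fingers at (275,360). I'll back off, lift away and check.

```bash
python3 -m pendant '[{"jaw":-1,"dx":0,"dy":0.04,"dz":0,"ax":0,"ay":0,"az":0},{"jaw":-1,"dx":0,"dy":0.06,"dz":0,"ax":0,"ay":0,"az":0},{"jaw":-1,"dx":-0.3,"dy":0.06,"dz":0,"ax":0,"ay":0,"az":0},{"jaw":-1,"dx":-0.6,"dy":0.06,"dz":0,"ax":0,"ay":0,"az":0},{"jaw":-1,"dx":-0.9,"dy":-0.2,"dz":0,"ax":0,"ay":0,"az":0},{"jaw":-1,"dx":-0.9,"dy":-0.5,"dz":0,"ax":0,"ay":0,"az":0},{"jaw":-1,"dx":-0.9,"dy":-0.8,"dz":0,"ax":0,"ay":0,"az":0},{"jaw":-1,"dx":-0.9,"dy":-1,"dz":0,"ax":0,"ay":0,"az":0}]'| grep -E "t:|pos|ft"
python3 -m pendant '[{"jaw":-1,"dx":0,"dy":-0.3,"dz":0,"ax":0,"ay":0,"az":0},{"jaw":-1,"dx":0,"dy":-0.6,"dz":0,"ax":0,"ay":0,"az":0},{"jaw":-1,"dx":0,"dy":-0.6,"dz":0,"ax":0,"ay":0,"az":0}]'| grep -E "t:|pos|ft"
python3 - <<'E'
from dim import *
C={n:camera(n) for n in("top","scene")}
print("top",prof(C["top"],105.5,519.8,52.2),"scene",prof(C["scene"],105.5,520.5,53))
for l,z in(("nut",100),("bar_toe",84),("rack",67),("bottle",86),("dropper",100),("strip_case",22)):
    for n in C:
        for d in look_for(n,l)[:1]: print(n,l,round(d["conf"],2),onz(C[n],d["location"][::-1],z).round())
a=cv2.resize(C["top"]["pixels"][130:250,150:310],None,fx=4.9,fy=4.9,interpolation=cv2.INTER_CUBIC);cv2.imwrite("pics/t6.png",a)
E
```

```text
t: 16.05
position: [476.9, -81.7, 237.9]
ft_force: [0.6, 0.3, -0.2]
t: 16.35
position: [477.3, -174.2, 237.3]
ft_force: [1.0, 0.2, -0.5]
top [176, 133, 206, 213, 217, 217, 216, 215, 202, 201, 207, 209, 209, 205, 205, 204, 201, 201, 199, 201, 202, 200, 203, 205] scene [188, 121, 215, 225, 224, 223, 222, 200, 184, 191, 197, 194, 197, 202, 204, 215, 219, 219, 221, 220, 221, 218, 220, 217]
top nut 0.79 [525.  57. 100.]
scene nut 0.72 [523.  49. 100.]
top bar_toe 0.59 [489.  50.  84.]
scene bar_toe 0.59 [487.  45.  84.]
top rack 0.71 [500. 151.  67.]
scene rack 0.77 [496. 133.  67.]
top bottle 0.76 [450. 254.  86.]
scene bottle 0.96 [427. 214.  86.]
top dropper 0.77 [455. 307. 100.]
scene dropper 0.87 [428. 264. 100.]
top strip_case 0.63 [ 448. -104.   22.]
```

View pics/t6.png

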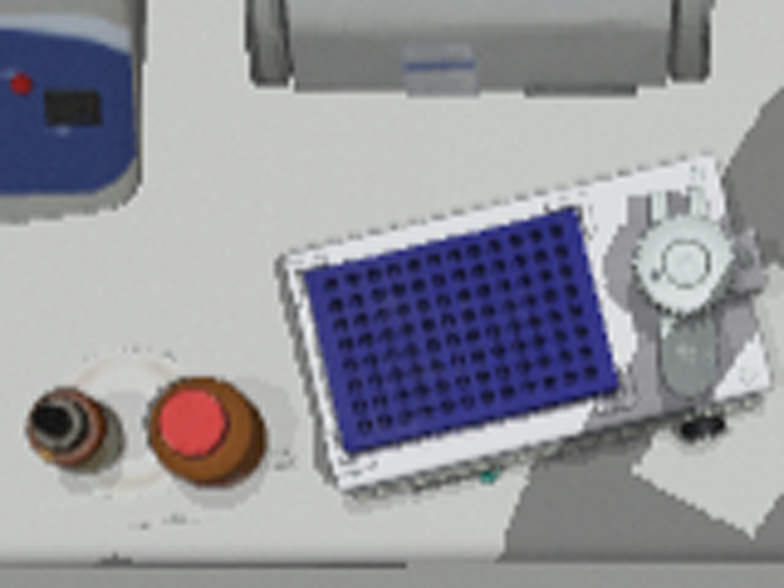

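The final top view shows the bar pointing at the robot, from nut (683,264) to toe (688,370). That is about 80° or 1.4 rad of swing, clear of the rack. The rack sits in its guides, both bottles are upright, and the dimple is still at about 12°. Handing in.

```bash
python3 -c "
from bench import *
print(finish_job(), state()['t'])"
```

```text
the job is handed in; nothing more can be done
the job is handed in; nothing more can be done
```

I turned the nut two full turns anticlockwise and swung the clamp bar clear of the rack, then handed the job in. No verdict was reported. With the jaws shut, I rolled the fingertips about 1¼ times round the rim. I then pushed the bar toward the robot and backed off; robot time was about 16 s of the 61 s allowed.

**Last checks**
- **Nut:** the dimple reads 10–15° in both cameras, which makes the nut about 12.7 rad. The bar swung with no measurable force, which needs more than 1.3 turns, so a single turn is ruled out.
- **Bar:** it stands at about 1.4 rad (limit 1.2), and the robot had let go of everything.
- **Rack and bottles:** by eye, the rack is in its guides and both bottles are upright. In the top view, the detector puts both bottles within about 4 mm of where they started.

**Checks that failed or disagreed**
- Finding the nut's height from the dimple in the two cameras was too coarse to show the lift, so I relied on the free swing instead.
- I lost contact for a moment at the far-left corner, because the fingers are thinner than I assumed. I corrected for that and continued.
- In the last top picture the detector placed the small case about 12 mm from its first reading, at lower confidence. The scene camera did not find it, and it lay outside my last view. No tool move came down to its height, so I take this as detector error.
- In the last scene picture the detector put the rack 12 mm and the brown bottle 15 mm from their first scene readings. The top view shows both unmoved.

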